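# Sort the tested radios

## Robot

A 7-joint arm with a two-finger parallel gripper is mounted at the origin on the work surface. World frame = base frame: x ahead of the robot, y to its left, z up, the work surface at z = 0. Lengths are in m, angles in rad, forces in N, time in s.
With the tool pointing down it reaches from about 0.35 to 0.9 m from the base axis. Payload 19.9 kg.
Tool frame: the origin (TCP) lies at the very end of the fingers, on their centre line; the grasp point (between the pads) lies 19 mm behind it (r.grasp_offset is the distance from the TCP to the grasp point, in m); z points along the fingers, y is the line along which they close (so a half turn about z gives the same grasp; the last joint's range is limited). The gripper opens to 85 mm and grips with 20 to 120 N. Pads are 22 mm wide; open, the fingers measure 114 mm over their backs; the gripper's body (76 mm by 85 mm) begins 54 mm behind the grasp point. The pads swing forward as they close: fully open they stand 13 mm farther back than shut.
Start: joints at [-1.181, 0.417, -0.01, 1.614, 0.005, 1.111, -0.053], TCP at [0.262, 0.568, 0.231] pointing down, gripper open.
Joint ranges: [-2.81, 2.81], [-0.39, 2.02], [-1.27, 1.25], [0.06, 2.57], [-1.19, 4.33], [0.19, 2], [-2.82, 2.82]. Speed limits (rad/s): [1.89, 1.89, 2.39, 2.39, 3.01, 3.01, 3.01].

## Interface

Orientations are given as a unit quaternion [w, x, y, z].
In Python, from workcell import r, vision gives the robot as it stands.
- The arm moves only by the tool apply_moves, never from a script. Its arguments are lists of equal length, an entry for each row: "offset": the shift along the world's x, y, z in cm, a list of three; "spin": the turn about the world's z in degrees; "hand": the opening, from -1 (shut) to 1 (fully open). In form: {"offset": [[tx, ty, tz], ...], "spin": [spin, ...], "hand": [hand, ...]}. A call has 1 to 20 rows; each row is the pose to reach, as a shift and turn from the pose commanded when the call began; what a row does not reach only later rows make up. A row lasts 1/12 s, in which the tool goes at most 41.7 mm and 7.16 degrees, less where a joint would pass 70% of its speed; a pose out of reach is approached as far as the arm can. A call with a gripper value outside its range is refused whole. The fingers move at their own pace and stop on an object; "grip_force" is the grip in N (left out, the last holds). Time passes only in rows, so rows that repeat a pose let the fingers close. It gives the time, the measured TCP pose, the force, the opening and the grip force at its end, in the units of the state.
- r.get_obs(): the state, without advancing time (a new reading comes with each control period).
- vision.camera(name): name is "scene" or "top" or "wrist"; returns (picture, depth): 480x640x3 uint8, red, green, blue; 480x640 float32, m along the optical axis (not along the pixel's ray), 0 where there is no reading.
- vision.camera_params(name): a dict with "fx", "fy", "cx", "cy" (pixels), "R" (3x3) and "t" (3): a world point X has camera coordinates R X + t; the wrist camera has in their place "tool_from_camera" (4x4, takes a point from camera to tool coordinates, whose origin is the TCP and whose axes are the flange's). Camera axes: x right, y down, z forward; pixel columns grow to the right and rows downward; lengths in m; the calibration is good to about 2 mm. The wrist camera is an equidistant fisheye: a pixel r from the principal point sees the ray r / f radians off the axis. A picture is of the moment at which its call begins: read the wrist's pose just before it. camera_params takes no time and is no camera call.
- r.sign_off(): hands the job in; it is judged then, once.
The state is a dict: "t": time; "joints": joint angles; "joint_velocities": joint speeds; "joint_efforts": joint torques, N m; "ee_pos": TCP position; "ee_rot": TCP orientation; "contact_force": force on the tool from outside, world axes, zero at the start; "ft_torque": the same for the moment, N m; "grip_width": opening from 0.0 (shut) to 1.0 (fully open); "finger_force": force on a finger pad.
Only numpy, scipy, OpenCV 4.12 (cv2) and the standard library are available. Lean on these libraries where they do the work, as an engineer would, in place of code of your own. Each camera call takes 0.05 s, during which the arm holds its last target. There are 200 camera calls.

## Task

Put the two tested grey radios away: drop the failed one (red sticker) into the wire reject basket, and lay the passed one (green sticker) gently, without dropping it, flat and face up on the floor of the wooden stock tray, beside the blue radio that is already there. Either may go first; leave the blue radio and everything else on the bench where it is.

Things in the scene. Friction and masses are not known exactly. Their poses are not given: they have to be found in the camera images.
- failed_radio: Grey pocket radio with a RED round sticker (34 mm across) on its upward face, 40 mm from the centre towards its +x end; a round loudspeaker grille is at the -x end: it failed the test. 130 mm long (x), 52 mm wide (y), 34 mm thick (z), about 0.25 kg, lying on its back with its face up. Origin: centre of its underside. 
- passed_radio: Grey pocket radio with a GREEN round sticker (34 mm across) on its upward face, 40 mm from the centre towards its +x end; a round loudspeaker grille is at the -x end: it passed the test. 130 mm long (x), 52 mm wide (y), 34 mm thick (z), about 0.25 kg, lying on its back with its face up. Origin: centre of its underside. 
- reject_basket: Reject basket: open-topped chromed wire basket with a red-coated rim and a red plate on each short end, fixed to the bench. Outside 280 mm (x) by 220 mm (y), 100 mm high, walls and floor 4 mm thick. Origin: centre of its underside. It may stand on the left or the right of the bench.
- stock_tray_in (a point): Centre of the inner floor (8 mm above the bench) of the stock tray: shallow open wooden tray fixed to the bench, across the bench from the basket; outside 300 mm (x) by 220 mm (y), 35 mm high, walls and floor 8 mm thick. x, y: the tray's own axes; its half towards -x (nearer the robot) is empty.
- stocked_radio: Blue pocket radio with a green sticker, already lying in the tray's +x half, its length across the tray (along the tray's y); it stays there. Same size as the grey ones. Origin: centre of its underside.
- label_roll: Bystander: white paper label roll lying flat, 100 mm across, 30 mm high. Origin: centre of its underside.
- screwdriver: Bystander: screwdriver lying down, 180 mm long along its x. Origin: middle of its underside.
- tester: Bystander: yellow hand-held meter lying flat, 75 x 150 x 34 mm. Origin: centre of its underside.
- mug: Bystander: blue mug, 80 mm across, 90 mm high, handle on its +y side. Origin: centre of its underside.
- cleaner_bottle: Bystander: amber bottle with a red cap, 66 mm across, 160 mm high. Origin: centre of its underside.
Mind the look-alikes: they are no part of the job. Leave any turquoise look-alike of the passed_radio alone.

How it is judged:
By the outcome, as a careful person would: the job done as asked, in the order asked, and still so for the second after the job is handed in, with the robot touching nothing.
It also fails if it takes over 67 s, if anything falls off the work surface, if the arm or the gripper's body presses on something with over 40 N, if the wrist force passes 120 N, or if a joint passes its speed limit or range.

## Working session

There is one attempt and no reset: what is moved stays moved. The work goes in short steps, Python scripts to look and compute and a tool call to move; the robot and the scene stay as the last step left them, time stands still between calls to the robot, and variables do not carry over. Pictures are saved under pics/ and viewed, at most 10 in all, crops included, and the job is handed in when it is done.

Besides the shell and the picture viewer there is one more tool, called after ">>>" by a JSON object that holds its "api" and its "payload". apply_moves: Moves the arm, as the interface text tells. Its arguments: {"type":"object","properties":{"offset":{"type":"array","items":{"type":"array","items":{"type":"number"}}},"spin":{"type":"array","items":{"type":"number"}},"hand":{"type":"array","items":{"type":"number"}},"grip_force":{"type":"number"}},"required":["offset","spin","hand"]}

```bash
mkdir -p pics
python3 - <<'E'
from workcell import r, vision
import numpy as np, cv2
for n in ("top","scene"):
    im,d=vision.camera(n); cv2.imwrite(f"pics/{n}0.png",im[:,:,::-1]); np.savez(f"{n}0.npz",im=im,d=d)
    print(n,vision.camera_params(n))
o=r.get_obs(); print(o["t"],o["ee_pos"],o["ee_rot"],o["grip_width"])
E
```

```text
top {'fx': 477.6513005230438, 'fy': 477.6513005230438, 'cx': 323.93804959238247, 'cy': 250.5169001647869, 'R': array([[-0.02765716, -0.99915183,  0.0305074 ],
       [-0.99669575,  0.02523178, -0.07720712],
       [ 0.07637188, -0.03254192, -0.99654822]]), 't': array([-0.00757991,  0.4834902 ,  1.15149497])}
scene {'fx': 620.6086898779778, 'fy': 620.6086898779778, 'cx': 310.23307885194714, 'cy': 240.06752817534056, 'R': array([[-0.08944264,  0.99594128,  0.01004924],
       [ 0.83088497,  0.08017545, -0.55063787],
       [-0.54920869, -0.04090074, -0.83468374]]), 't': array([ 0.04402049, -0.37499181,  1.85184164])}
0.1 [0.26141986 0.56735136 0.23071684] [-8.48164255e-05  2.14198110e-01  9.76790075e-01 -5.58565289e-04] 0.9976708858172173
```

View pics/top0.png

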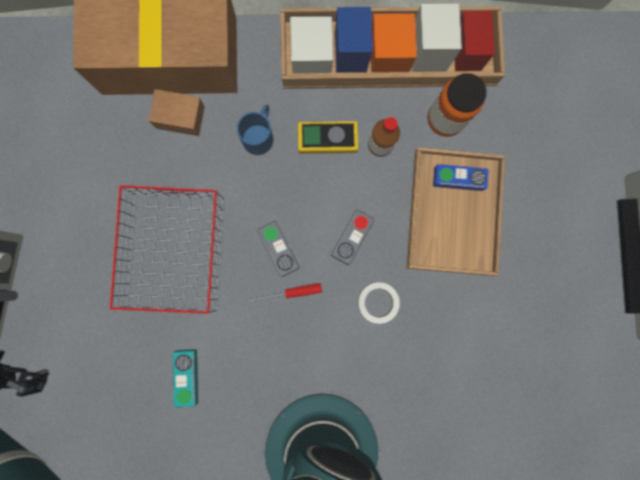

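View pics/scene0.png

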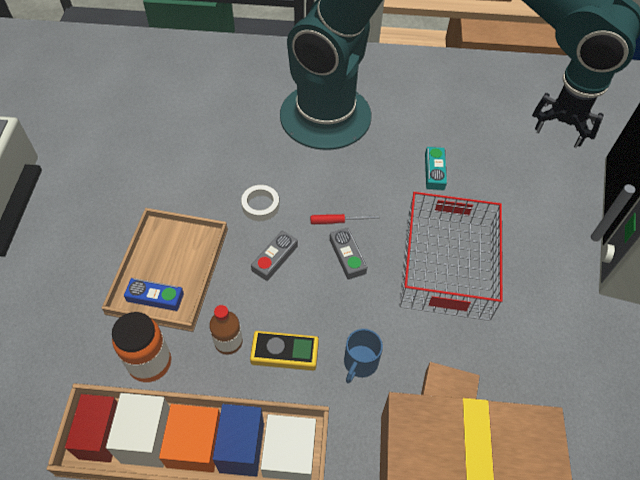

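The top view shows the candidates. The grey radio with the red sticker is at (353,237), sticker (361,222), and the grey one with the green sticker is at (279,248), sticker (271,233). The look-alikes are turquoise (184,378) and blue in the tray (461,177). By description, I choose the two grey ones. The basket is on the left (165,250) and the tray on the right (455,212); the scene view agrees.

```bash
cat > h.py <<'E'
import numpy as np, cv2
from workcell import r, vision
def ray(n,u,v,z):
    p=vision.camera_params(n); R,t=p["R"],p["t"]
    d=np.stack([(np.asarray(u,float)-p["cx"])/p["fx"],(np.asarray(v,float)-p["cy"])/p["fy"],np.ones(np.shape(u))],-1)@R
    c=-R.T@t; return c+d*((z-c[2])/d[...,2])[...,None]
def cloud(n,dep):
    p=vision.camera_params(n); v,u=np.mgrid[:480,:640]
    P=np.stack([(u-p["cx"])/p["fx"]*dep,(v-p["cy"])/p["fy"]*dep,dep],-1)
    return (P-p["t"])@p["R"]
def hsv(im): return cv2.cvtColor(im,cv2.COLOR_RGB2HSV)
def colour(im,name):
    h=hsv(im); lo={"green":((45,110,60),(75,255,255))}
    if name=="green": return cv2.inRange(h,*lo["green"])
    return cv2.inRange(h,(0,140,90),(8,255,255))|cv2.inRange(h,(172,140,90),(180,255,255))
E
python3 - <<'E'
from h import *
for n,seeds in (("top",{"fail":(353,237,"red"),"pass":(279,248,"green"),"blue":(461,177,"green")}),("scene",{"fail":(274,255,"red"),"pass":(348,252,"green"),"blue":(153,294,"green")})):
    f=np.load(n+"0.npz"); im,d=f["im"],f["d"]; W=cloud(n,d)
    for k,(u,v,c) in seeds.items():
        z=.042 if k=="blue" else .034
        box=np.zeros((480,640),np.uint8); cv2.circle(box,(u,v),38,255,-1)
        m=((abs(W[...,2]-z)<.009)&(box>0)).astype(np.uint8)
        nn,l,st,ce=cv2.connectedComponentsWithStats(m); i=l[v,u] or 1+np.argmax(st[1:,4])
        vs,us=np.nonzero(l==i); P=ray(n,us,vs,z)[:,:2]
        rc=cv2.minAreaRect((P*1000).astype(np.float32))
        s=colour(im,c)&box; sv,su=np.nonzero(s); S=ray(n,su,sv,z).mean(0)
        a=S[:2]-np.array(rc[0])/1000
        print(n,k,"zmed",np.median(W[l==i][:,2]).round(4),"rect",np.round(rc,1) if 0 else rc,"stick",S.round(4),len(su),"dist",np.hypot(*a).round(4),"yaw",np.degrees(np.arctan2(a[1],a[0])).round(1))
C=lambda n,p,z:print(n,[ray(n,*q,z)[:2].round(3).tolist() for q in p])
C("top",[(120,187),(217,190),(209,313),(111,309)],.1)
C("scene",[(414,193),(502,205),(501,300),(406,290)],.1)
C("top",[(416,149),(504,155),(498,274),(408,268)],.035)
C("scene",[(148,210),(227,223),(192,327),(105,310)],.035)
im=np.load("top0.npz")["im"][200:290,240:400]; cv2.imwrite("pics/crop.png",cv2.resize(im[:,:,::-1],(800,450),interpolation=2))
E
```

```text
top fail zmed 0.0345 rect ((514.1502685546875, -89.20911407470703), (51.77165603637695, 129.79029846191406), 59.3820915222168) stick [ 0.5493 -0.1111  0.034 ] 129 dist 0.0414 yaw -32.0
top pass zmed 0.0346 rect ((489.92755126953125, 91.99821472167969), (128.97317504882812, 50.668941497802734), 25.287607192993164) stick [0.5268 0.109  0.034 ] 129 dist 0.0406 yaw 24.7
top blue zmed 0.0425 rect ((654.79833984375, -360.5552062988281), (130.8391571044922, 53.77614974975586), 83.61925506591797) stick [ 0.6612 -0.3242  0.042 ] 106 dist 0.037 yaw 80.0
scene fail zmed 0.0324 rect ((521.373046875, -86.66346740722656), (54.41162872314453, 131.44900512695312), 59.44852066040039) stick [ 0.5504 -0.1091  0.034 ] 125 dist 0.0367 yaw -37.7
scene pass zmed 0.0322 rect ((498.6097106933594, 94.08073425292969), (134.59451293945312, 54.22943878173828), 25.207704544067383) stick [0.5282 0.1109 0.034 ] 118 dist 0.034 yaw 29.5
scene blue zmed 0.0408 rect ((663.0681762695312, -358.0932922363281), (131.6446075439453, 55.92428207397461), 83.95620727539062) stick [ 0.6621 -0.3217  0.042 ] 133 dist 0.0364 yaw 91.6
top [[0.633, 0.442], [0.622, 0.223], [0.343, 0.244], [0.358, 0.46]]
scene [[0.351, 0.249], [0.367, 0.468], [0.637, 0.444], [0.632, 0.23]]
top [[0.728, -0.254], [0.708, -0.474], [0.414, -0.442], [0.434, -0.222]]
scene [[0.422, -0.429], [0.443, -0.219], [0.739, -0.251], [0.715, -0.461]]
```

View pics/crop.png

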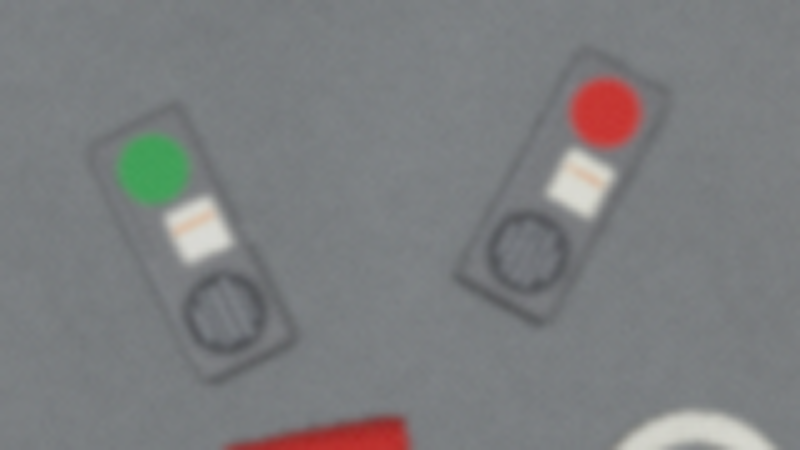

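The crop confirms both faces are up: green sticker on the left radio, red on the right, both on grey bodies. Sizes, heights and the 40 mm sticker offsets match. I'm moving above the failed radio first.

>>> {"api": "apply_moves", "payload": {"offset": [[25.4,-65.7,-9],[25.4,-65.7,-9],[25.4,-65.7,-9],[25.4,-65.7,-9],[25.4,-65.7,-9],[25.4,-65.7,-9],[25.4,-65.7,-9],[25.4,-65.7,-9],[25.4,-65.7,-9],[25.4,-65.7,-9],[25.4,-65.7,-9],[25.4,-65.7,-9],[25.4,-65.7,-9],[25.4,-65.7,-9],[25.4,-65.7,-9],[25.4,-65.7,-9],[25.4,-65.7,-9],[25.4,-65.7,-9],[25.4,-65.7,-9],[25.4,-65.7,-9]], "spin": [-6,-6,-6,-6,-6,-6,-6,-6,-6,-6,-6,-6,-6,-6,-6,-6,-6,-6,-6,-6], "hand": [1,1,1,1,1,1,1,1,1,1,1,1,1,1,1,1,1,1,1,1], "grip_force": 40}}

```text
t: 1.77
ee_pos: [0.5152, -0.0893, 0.1409]
ee_rot: [-0.0, 0.265, 0.964, -0.0]
contact_force: [1.1, 0.2, 0.5]
grip_width: 1.003
finger_force: 0.0
```

>>> {"api": "apply_moves", "payload": {"offset": [[0,0,-3],[0,0,-6],[0,0,-9],[0,0,-11],[0,0,-12.5],[0,0,-13.2],[0,0,-13.7],[0,0,-13.7],[0,0,-13.7],[0,0,-13.7],[0,0,-13.7],[0,0,-13.7],[0,0,-13.7],[0,0,-13.7],[0,0,-13.7],[0,0,-13.7],[0,0,-13.7]], "spin": [0,0,0,0,0,0,0,0,0,0,0,0,0,0,0,0,0], "hand": [1,1,1,1,1,1,1,1,1,-1,-1,-1,-1,-1,-1,-1,-1], "grip_force": 40}}

```text
t: 3.18
ee_pos: [0.5159, -0.0893, 0.005]
ee_rot: [0.0, 0.265, 0.964, 0.0]
contact_force: [-2.6, 0.3, 10.0]
grip_width: 0.605
finger_force: 40.8
```

>>> {"api": "apply_moves", "payload": {"offset": [[0,0,1],[0,0,3],[0,0,7],[0,0,11],[0,0,15],[0,0,18],[0,0,20],[0,0,20]], "spin": [0,0,0,0,0,0,0,0], "hand": [-1,-1,-1,-1,-1,-1,-1,-1]}}

```text
t: 3.85
ee_pos: [0.5171, -0.0898, 0.209]
ee_rot: [0.003, 0.265, 0.964, 0.001]
contact_force: [0.6, -0.4, -1.8]
grip_width: 0.604
finger_force: 43.9
```

>>> {"api": "apply_moves", "payload": {"offset": [[-0.5,4,0],[-0.5,8,0],[-1,12,0],[-1,16,0],[-1,20,0],[-1.5,24,0],[-2,28,0],[-2,32,0],[-2,36,0],[-2.4,40,0],[-2.4,43.4,0],[-2.4,43.4,0],[-2.4,43.4,0],[-2.4,43.4,0],[-2.4,43.4,0]], "spin": [3,6,9,12,15,18,21,24,26,26,26,26,26,26,26], "hand": [-1,-1,-1,-1,-1,-1,-1,-1,-1,-1,-1,-1,-1,-1,-1]}}

```text
t: 5.1
ee_pos: [0.4917, 0.3433, 0.204]
ee_rot: [-0.0, 0.042, 0.999, -0.0]
contact_force: [0.4, 0.3, -2.4]
grip_width: 0.604
finger_force: 43.7
```

>>> {"api": "apply_moves", "payload": {"offset": [[0,0,-2],[0,0,-5],[0,0,-8],[0,0,-11],[0,0,-13],[0,0,-14.5],[0,0,-15.4],[0,0,-15.4],[0,0,-15.4],[0,0,-15.4],[0,0,-15.4],[0,0,-15.4],[0,0,-15.4],[0,0,-15.4],[0,0,-15.4]], "spin": [0,0,0,0,0,0,0,0,0,0,0,0,0,0,0], "hand": [-1,-1,-1,-1,-1,-1,-1,-1,-1,1,1,1,1,1,1]}}

```text
t: 6.35
ee_pos: [0.4916, 0.3447, 0.0505]
ee_rot: [0.0, 0.041, 0.999, 0.0]
contact_force: [-0.6, -0.5, 0.2]
grip_width: 1.004
finger_force: 0.0
```

>>> {"api": "apply_moves", "payload": {"offset": [[0,0,2],[0,0,6],[0,0,10],[0,0,14],[0,0,16],[0,0,16]], "spin": [0,0,0,0,0,0], "hand": [1,1,1,1,1,1]}}

```text
t: 6.85
ee_pos: [0.4932, 0.3458, 0.2156]
ee_rot: [0.003, 0.041, 0.999, 0.002]
contact_force: [0.7, 0.5, 0.9]
grip_width: 0.997
finger_force: 0.0
```

>>> {"api": "apply_moves", "payload": {"offset": [[0,-4,0],[0,-8,0],[0,-12,0],[0,-16,-1],[0,-20,-3],[0,-24,-5],[0,-25.2,-7],[0,-25.2,-7],[0,-25.2,-7],[0,-25.2,-7]], "spin": [5,10,15,20,25,30,30,30,30,30], "hand": [1,1,1,1,1,1,1,1,1,1]}}

```text
t: 7.68
ee_pos: [0.4918, 0.0933, 0.1405]
ee_rot: [0.0, -0.219, 0.976, 0.0]
contact_force: [0.4, 0.8, 1.1]
grip_width: 0.999
finger_force: 0.0
```

Run:
```python
from h import *
o=r.get_obs(); print(o["ee_pos"],o["ee_rot"],o["joints"])
im,d=vision.camera("scene"); cv2.imwrite("pics/s1.png",im[:,:,::-1])
```

```text
[0.49175695 0.09332743 0.14053491] [ 1.57965255e-04 -2.18777434e-01  9.75774769e-01  9.48067206e-05] [-0.36598928  0.31300176  0.13734325  2.00724923 -0.05769638  0.82461402
  1.81585434]
```

View pics/s1.png

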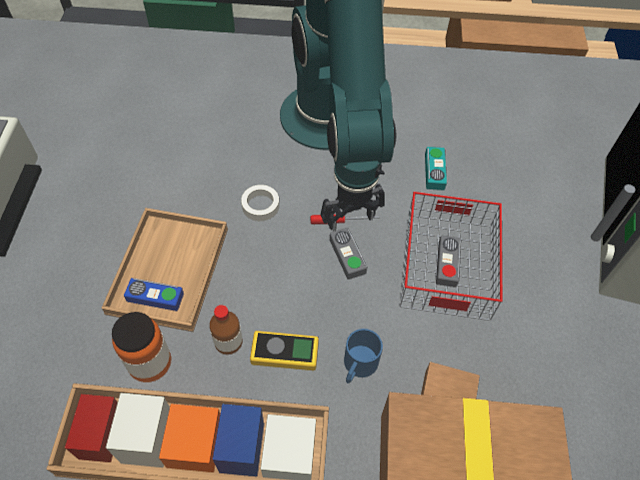

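The failed radio lies face up in the basket at (448,258); the passed one is still in place at (348,252). Next is the grasp.

>>> {"api": "apply_moves", "payload": {"offset": [[0,0,-3],[0,0,-6],[0,0,-9],[0,0,-11],[0,0,-12.5],[0,0,-13.2],[0,0,-13.6],[0,0,-13.6],[0,0,-13.6],[0,0,-13.6],[0,0,-13.6],[0,0,-13.6],[0,0,-13.6],[0,0,-13.6],[0,0,-13.6],[0,0,-13.6],[0,0,-13.6]], "spin": [0,0,0,0,0,0,0,0,0,0,0,0,0,0,0,0,0], "hand": [1,1,1,1,1,1,1,1,1,-1,-1,-1,-1,-1,-1,-1,-1], "grip_force": 40}}

```text
t: 9.15
ee_pos: [0.4919, 0.0928, 0.005]
ee_rot: [0.001, -0.219, 0.976, 0.0]
contact_force: [-3.5, 0.1, 11.7]
grip_width: 0.599
finger_force: 40.5
```

>>> {"api": "apply_moves", "payload": {"offset": [[0,0,1],[0,0,3],[0,0,7],[0,0,11],[0,0,14],[0,0,15],[0,0,15],[0,0,15]], "spin": [0,0,0,0,0,0,0,0], "hand": [-1,-1,-1,-1,-1,-1,-1,-1]}}

```text
t: 9.82
ee_pos: [0.4913, 0.0926, 0.1541]
ee_rot: [0.0, -0.219, 0.976, 0.0]
contact_force: [-1.4, 0.1, -3.7]
grip_width: 0.602
finger_force: 44.2
```

>>> {"api": "apply_moves", "payload": {"offset": [[0.1,-2.5,0],[0.2,-5,0],[0.3,-7.5,0],[0.4,-10,0],[0.5,-12.5,0],[0.6,-15,0],[0.7,-17.5,0],[0.8,-20,0],[0.9,-22.5,0],[1,-25,0],[1,-27.5,0],[1.1,-30,0],[1.1,-32.5,0],[1.2,-35,0],[1.2,-37.5,0],[1.3,-40,0],[1.4,-42,0],[1.4,-43,0],[1.4,-43,0],[1.4,-43,0]], "spin": [-7,-14,-21,-28,-35,-42,-49,-56,-63,-70,-77,-84,-91,-98,-105,-112,-119,-121.5,-121.5,-121.5], "hand": [-1,-1,-1,-1,-1,-1,-1,-1,-1,-1,-1,-1,-1,-1,-1,-1,-1,-1,-1,-1]}}

```text
t: 11.48
ee_pos: [0.5048, -0.337, 0.1526]
ee_rot: [-0.001, 0.744, 0.668, -0.001]
contact_force: [0.8, 0.2, -3.2]
grip_width: 0.601
finger_force: 44.1
```

Run:
```python
from h import *
o=r.get_obs(); print(o["ee_pos"],o["ee_rot"],o["contact_force"])
im,d=vision.camera("scene"); cv2.imwrite("pics/s2.png",im[:,:,::-1])
im,d=vision.camera("top"); cv2.imwrite("pics/t2.png",cv2.resize(im[120:320,340:580,::-1],(720,600)))
```

```text
[ 0.5048267  -0.33696585  0.15263675] [-0.0011003   0.74390838  0.66828018 -0.00084199] [ 0.81458497  0.16815451 -3.21689619]
```

View pics/s2.png

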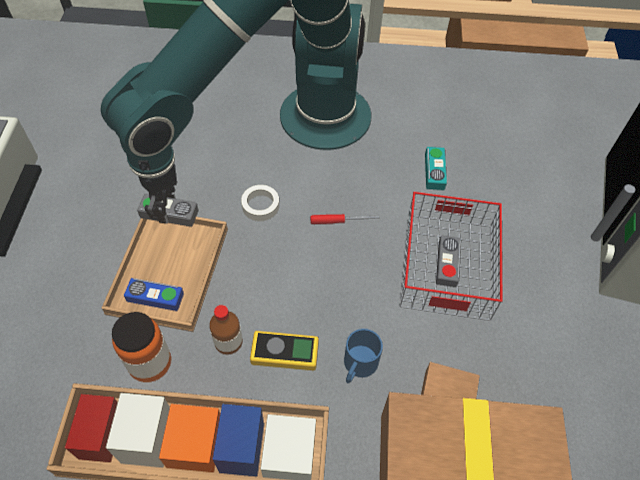

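The passed radio is held level over the tray's near half, aligned with the tray. Lowering it slowly.

>>> {"api": "apply_moves", "payload": {"offset": [[0,0,-2],[0,0,-5],[0,0,-8],[0,0,-10.5],[0,0,-12],[0,0,-12.8],[0,0,-13.2],[0,0,-13.5],[0,0,-13.7],[0,0,-13.9],[0,0,-14],[0,0,-14],[0,0,-14]], "spin": [0,0,0,0,0,0,0,0,0,0,0,0,0], "hand": [-1,-1,-1,-1,-1,-1,-1,-1,-1,-1,-1,-1,-1]}}

```text
t: 12.67
ee_pos: [0.5057, -0.3374, 0.0146]
ee_rot: [0.0, 0.745, 0.668, 0.0]
contact_force: [-0.6, 0.1, -1.6]
grip_width: 0.6
finger_force: 43.9
```

>>> {"api": "apply_moves", "payload": {"offset": [[0,0,-0.05],[0,0,-0.1],[0,0,-0.15],[0,0,-0.15],[0,0,-0.15]], "spin": [0,0,0,0,0], "hand": [-1,-1,-1,-1,-1]}}

```text
t: 13.08
ee_pos: [0.5056, -0.3374, 0.0131]
ee_rot: [0.0, 0.745, 0.668, 0.0]
contact_force: [-2.2, 1.8, 5.7]
grip_width: 0.602
finger_force: 44.9
```

Contact with the tray floor. Releasing gently and retreating straight up.

>>> {"api": "apply_moves", "payload": {"offset": [[0,0,0],[0,0,0],[0,0,0],[0,0,0],[0,0,0],[0,0,0],[0,0,0],[0,0,0],[0,0,1],[0,0,3],[0,0,6],[0,0,10],[0,0,14],[0,0,18],[0,0,20],[0,0,20]], "spin": [0,0,0,0,0,0,0,0,0,0,0,0,0,0,0,0], "hand": [0.4,0.6,0.8,0.9,0.9,0.9,0.9,0.9,0.9,0.9,0.9,0.9,0.9,0.9,0.9,0.9]}}

```text
t: 14.42
ee_pos: [0.5068, -0.3387, 0.2184]
ee_rot: [0.003, 0.745, 0.667, 0.001]
contact_force: [0.0, -0.3, 0.2]
grip_width: 0.953
finger_force: 0.0
```

>>> {"api": "apply_moves", "payload": {"offset": [[0,4,0],[0,8,0],[0,12,0],[0,16,0],[0,20,0],[0,24,0],[0,28,0],[0,30,0],[0,30,0],[0,30,0],[0,30,0]], "spin": [0,0,0,0,0,0,0,0,0,0,0], "hand": [0.9,0.9,0.9,0.9,0.9,0.9,0.9,0.9,0.9,0.9,0.9]}}

```text
t: 15.33
ee_pos: [0.5054, -0.0382, 0.213]
ee_rot: [0.0, 0.745, 0.667, -0.0]
contact_force: [-0.3, -0.5, 0.2]
grip_width: 0.95
finger_force: 0.0
```

Run:
```python
from h import *
im,d=vision.camera("top"); cv2.imwrite("pics/t3.png",im[:,:,::-1])
W=cloud("top",d); m=(abs(W[...,2]-.042)<.006)&(abs(W[...,0]-.505)<.08)&(abs(W[...,1]+.337)<.08)
n,l,st,c=cv2.connectedComponentsWithStats(m.astype(np.uint8)); i=1+np.argmax(st[1:,4])
P=W[l==i]; print(cv2.minAreaRect((P[:,:2]*1000).astype(np.float32)),np.percentile(P[:,2],[5,50,95]))
```

```text
((506.3692932128906, -336.08544921875), (131.14981079101562, 51.958187103271484), 83.64899444580078) [0.03837611 0.04270365 0.04635074]
```

View pics/t3.png

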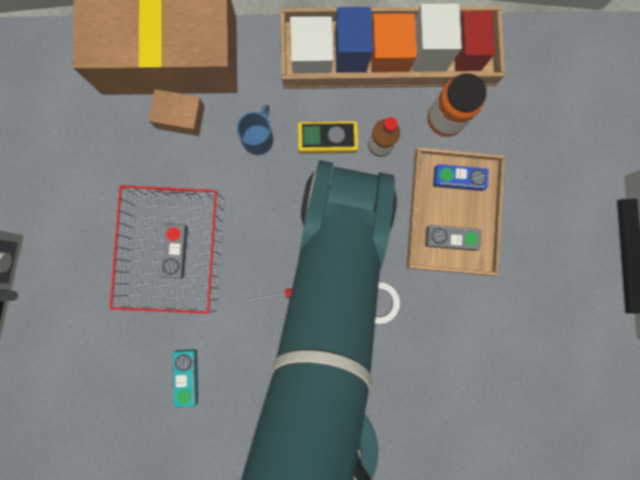

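The passed radio lies flat and face up in the tray at (453,238), its top 42.7 mm above the bench as it should be. The failed one is in the basket at (174,250), and everything else visible is unmoved.

```bash
python3 -c "
from workcell import r
print(r.sign_off())"
```

```text
the job is handed in; nothing more can be done
None
```

The job is handed in: the red-sticker radio is in the reject basket, and the green-sticker radio was set down gently, flat and face up, in the stock tray beside the blue one, in about 15 s of robot time.

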